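# Feed the bushing round the bent rod to the sprung stop

## Task

The steel bushing threaded on the bent feed rod was left at the loading end. Slide it gently along the rod, round both bends, and press it home against the sprung stop at the pick-up end until you feel the spring give a good 2 mm, without straining the rod or bottoming the spring. Then ease off and let go, so that the bushing stays lying against the stop, and leave the other things on the bench where they are.

Things in the scene. Friction and masses are not known exactly. Their poses are not given: they have to be found in the camera images.
- rail: The feeder, screwed to the bench: grey plate 200 x 280 x 8 mm and above it a rigid bent steel rod, 10 mm thick, z-shaped in plan, centreline all at z = 110 mm (97 mm free below), its ends bent down into the plate. Origin: centre of the plate's underside, z up, loading end at +y, pick-up end with the stop at -y. Plan, in this frame: see rod_start, bend_end and stop.
- rod_start (a point): Loading end of the rod's straight leg A, on the centreline, at (-50, 100, 110) mm in the rail's frame. Leg A runs along the rail's -y to (-50, 35). Then the first bend, 35 mm centreline radius about (-15, 35), turns 90 degrees and ends at bend_end.
- bend_end (a point): End of the first bend, on the centreline, at (-15, 0, 110) mm in the rail's frame. From here the middle leg runs straight along +x. Its length L is 30 to 60 mm: it was set by shifting the pick-up half of the feeder along x and is different each time and not measured; feel (or see) where the second bend begins.
- collar: The bushing: a plain dark steel ring, 40 mm outside diameter, 14 mm bore, 16 mm long, 100 to 170 g, captive on the rod with 2 mm play all round (it hangs 2 mm below the centreline). It slides with 1 to 3 N; above 12 N it mars the rod. Origin at its centre; its y axis is the ring's axis, along the rod. It starts somewhere on leg A. Grip it from above across its diameter, a finger on either side of the rod.
- stop (a joint): Press of the sprung stop, m: 0 free, 0.006 bottomed; 3 N per mm, no preload. The second bend (35 mm radius, 90 degrees back to -y) starts at (L-15, 0) and ends at (L+20, -35); leg C runs on along -y. The stop's 26 mm black rubber disc round leg C has its face at y = -77 mm when free: the bushing meets it with its centre at y = -69. Let go of while pressed, the spring kicks the bushing back.
- bowl: Bystander: loose white plastic bowl, 110 mm wide, 35 mm high, beside the feeder; origin at the centre of its underside.
- socket_block: Bystander: loose black socket block, 42 x 75 x 18 mm, lying beside the feeder; origin at the centre of its underside.
- cover: Bystander: loose white socket cover, 45 x 90 x 12 mm, lying on the robot's side of the feeder; origin at the centre of its underside.

How it is judged:
By the outcome, as a careful person would: the job done as asked, in the order asked, and still so for the second after the job is handed in, with the robot touching nothing.
It also fails if it takes over 72 s, if anything falls off the work surface, if the arm or the gripper's body presses on something with over 40 N, if the wrist force passes 120 N, or if a joint passes its speed limit or range.

## Robot

A 7-joint arm with a two-finger parallel gripper is mounted at the origin on the work surface. World frame = base frame: x ahead of the robot, y to its left, z up, the work surface at z = 0. Lengths are in m, angles in rad, forces in N, time in s.
With the tool pointing down it reaches from about 0.425 to 0.875 m from the base axis. Payload 8.4 kg.
Tool frame: the origin (TCP) lies on the centre line of the jaws, within the pads' length; the fingertips stand 11 mm ahead of it and the grasp point (between the pads) lies 8 mm behind it (env.tip_reach is the distance from the TCP to the fingertips, in m); x points along the fingers, y is the direction in which the jaws open and shut, and the axes are right-handed (so a half turn about x gives the same grasp; the last joint's range is limited). The gripper opens to 87 mm and grips with 3 to 60 N. Pads are 19 mm wide; open, the fingers measure 117 mm over their backs; the gripper's body (75 mm by 190 mm) begins 51 mm behind the grasp point.
Start: joints at [-1.339, 0.333, 0.04, 1.465, -0.013, 1.343, -0.059], TCP at [0.211, 0.615, 0.234] pointing down, gripper open.
Joint ranges: [-2.58, 2.58], [-0.38, 2.09], [-1.3, 1.39], [0.25, 2.4], [-1.5, 4.64], [0.08, 2.09], [-2.65, 2.65]. Speed limits (rad/s): [2.22, 2.22, 2.79, 2.79, 3.14, 3.14, 3.14].

## Interface

Orientations are given as a rotation vector (axis times angle).
In Python, from rig import sensors, imaging, env gives the robot as it stands.
- The arm moves only by the tool servo_tool, never from a script. Its argument "steps" is a list that holds one entry, the list of rows, each a list of 7 numbers: the shift along the tool's x, y, z in m, then the turn, a rotation vector about the tool's x, y, z in degrees, then the finger opening in m, from 0 to 0.087. A call has 1 to 8 rows; each row shifts and turns the commanded pose from where the row before left it, along the tool's axes as they then stand; what a row does not reach is not made up. A row lasts 1/12 s, in which the tool goes at most 41.7 mm and 7.16 degrees, less where a joint would pass 70% of its speed; a pose out of reach is approached as far as the arm can. A call is refused whole if a number of a shift passes 0.0417 or a number of a turn 7.16, either way. A call with a gripper value outside its range is refused whole. The fingers move at their own pace and stop on an object; "newtons" is the grip in N (left out, the last holds). Time passes only in rows, so rows that do not move let the fingers close. It gives the time, the measured TCP pose, the force and the opening at its end, in the units of the state.
- sensors.get_obs(): the state, without advancing time (a new reading comes with each control period).
- imaging.get_image(name): name is "scene" or "top" or "wrist"; returns a dict with "img" (400x640x3 uint8, blue, green, red), "z_map" (400x640 float32, m along the optical axis (not along the pixel's ray), 0 where there is no reading), "camera_matrix" (3x3 intrinsics, pixels), "R" (3x3) and "t" (3): a world point X has camera coordinates R X + t; the wrist camera has in their place "hand_eye" (4x4, takes a point from camera to tool coordinates, whose origin is the TCP and whose axes are the tool frame's). Camera axes: x right, y down, z forward; pixel columns grow to the right and rows downward; lengths in m; the calibration is good to about 2 mm. A picture is of the moment at which its call begins: read the wrist's pose just before it.
- env.sign_off(): hands the job in, once; it reports no verdict.
The state is a dict: "time": time; "qpos": joint angles; "joint_velocities": joint speeds; "tau": joint torques, N m; "position": TCP position; "tcp_rot": TCP orientation; "contact_force": force on the tool from outside, world axes, zero at the start; "wrist_torque": the same for the moment, N m; "opening": finger opening in m.
Only numpy, scipy, OpenCV 4.12 (cv2) and the standard library are available. Lean on these libraries where they do the work, as an engineer would, in place of code of your own. Each camera call takes 0.05 s, during which the arm holds its last target.

## Working session

There is one attempt and no reset: what is moved stays moved. The work goes in short steps, Python scripts to look and compute and a tool call to move; the robot and the scene stay as the last step left them, time stands still between calls to the robot, and variables do not carry over. Pictures are saved under pics/ and viewed, and the job is handed in when it is done.

Besides the shell and the picture viewer there is one more tool, called in YAML: its name, and indented under it one key for each argument. servo_tool: Moves the arm, as the interface text tells. Its arguments: {"type":"object","properties":{"steps":{"type":"array","items":{"type":"array","items":{"type":"array","items":{"type":"number"}}}},"newtons":{"type":"number"}},"required":["steps"]}

```bash
mkdir -p pics; ls
python3 - <<'E'
from rig import sensors, imaging, env
import cv2,numpy as np
o=sensors.get_obs()
for k,v in o.items(): print(k,np.round(v,3))
print(env.tip_reach)
for n in("top","scene"):
    d=imaging.get_image(n); cv2.imwrite(f"pics/{n}0.png",d["img"]); print(n,d["camera_matrix"],d["R"],d["t"]); np.savez(f"{n}0.npz",**d)
E
```

```text
pics
time 0.0
qpos [-1.339  0.334  0.04   1.466 -0.013  1.343 -0.058]
joint_velocities [-0.001 -0.001  0.    -0.001 -0.    -0.001  0.001]
tau [ 1.0000e-03 -6.5637e+01  1.3350e+00 -4.0380e+01 -6.0000e-02  4.5000e-02
  0.0000e+00]
position [0.211 0.614 0.233]
tcp_rot [ 0.258  1.555 -0.261]
contact_force [-0.371  0.08   0.633]
wrist_torque [-0.008 -0.036 -0.021]
opening 0.087
0.011
top [[481.25969311   0.         326.66072592]
 [  0.         481.25969311 203.37007055]
 [  0.           0.           1.        ]] [[ 0.02283117 -0.99962553 -0.01508407]
 [-0.99485432 -0.02122731 -0.09906709]
 [ 0.0987098   0.01726827 -0.99496642]] [0.00397157 0.56708294 0.93713522]
scene [[517.17312114   0.         321.11958008]
 [  0.         517.17312114 197.87451504]
 [  0.           0.           1.        ]] [[ 2.86402076e-01  9.58109448e-01 -3.70361251e-04]
 [ 5.66916786e-01 -1.69776730e-01 -8.06090082e-01]
 [-7.72385402e-01  2.30655909e-01 -5.91792737e-01]] [-0.17713972 -0.23208659  1.24307284]
```

View pics/top0.png

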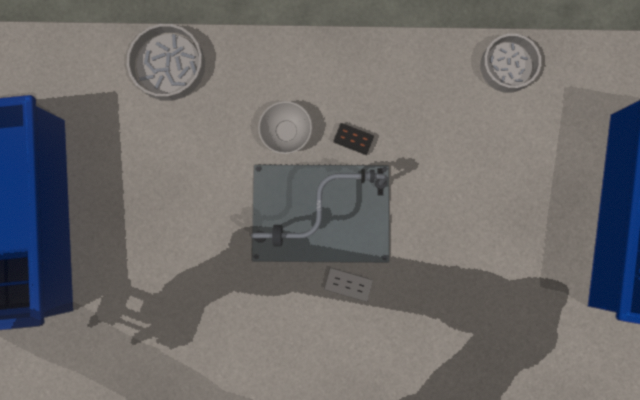

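View pics/scene0.png

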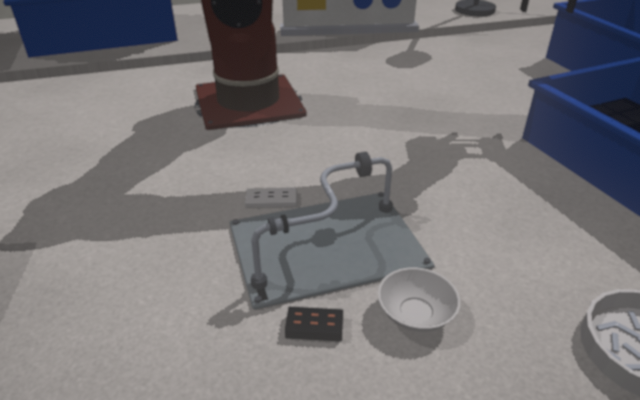

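The top view shows the plate with corners near (253,165), (389,164), (390,261) and (252,262). The collar is on leg A at about (278,235), and the stop is near (365,175). The rail is nearly aligned with the world axes. Next I'll measure these positions.

```bash
cat > h.py <<'E'
import numpy as np,cv2
def ray(d,u,v,z):
    K,R,t=d["camera_matrix"],d["R"],d["t"]
    r=R.T@(np.linalg.inv(K)@np.array([u,v,1.])); c=-R.T@t
    return c+r*(z-c[2])/r[2]
def proj(d,X):
    p=d["camera_matrix"]@(d["R"]@np.asarray(X)+d["t"]); return p[:2]/p[2]
E
python3 - <<'E'
from h import *
d=dict(np.load("top0.npz")); im=d["img"]
print(im[250,300],im[250,380],im[300,300],im[180,300],im[200,230],im[235,278])
b=im.astype(int)
m=((b[...,0]-b[...,2])>0).astype(np.uint8)*255
m[:, :200]=0;m[:,450:]=0; m[:150]=0;m[280:]=0
m=cv2.morphologyEx(m,cv2.MORPH_CLOSE,np.ones((9,9)));m=cv2.morphologyEx(m,cv2.MORPH_OPEN,np.ones((9,9)))
cs,_=cv2.findContours(m,0,2);c=max(cs,key=cv2.contourArea)
P=np.array([ray(d,u,v,.008)[:2] for u,v in c[:,0]+0.0],np.float32)
r=cv2.minAreaRect(P*1000);print(r,cv2.boundingRect(c))
e=cv2.resize(im[150:280,240:410],None,fx=4.5,fy=4.5,interpolation=cv2.INTER_CUBIC)
cv2.imwrite("pics/top_c.png",e)
s=cv2.imread("pics/scene0.png")[140:310,220:440];cv2.imwrite("pics/sc_c.png",cv2.resize(s,None,fx=3.5,fy=3.5,interpolation=cv2.INTER_CUBIC))
E
```

```text
[68 67 64] [101 100  95] [129 136 144] [99 97 93] [128 134 141] [63 60 59]
((549.7626342773438, 28.968765258789062), (196.9033660888672, 276.50762939453125), 1.152167558670044) (253, 165, 136, 97)
```

View pics/top_c.png

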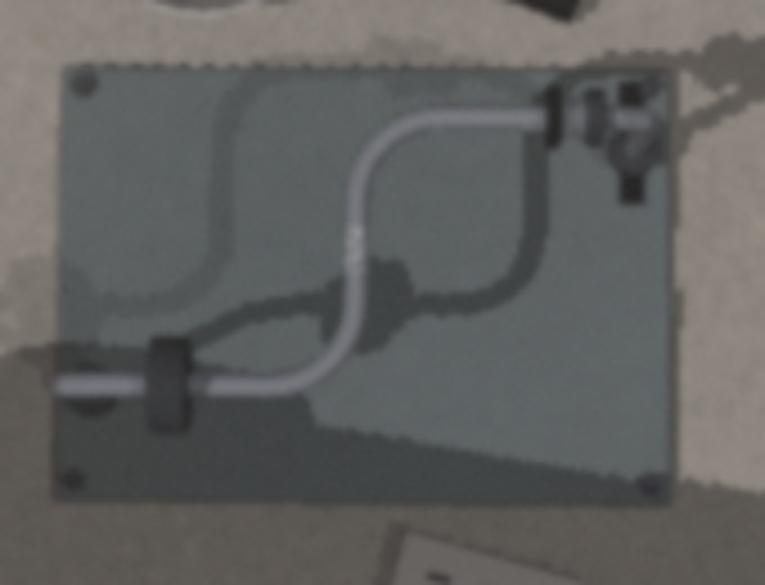

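View pics/sc_c.png

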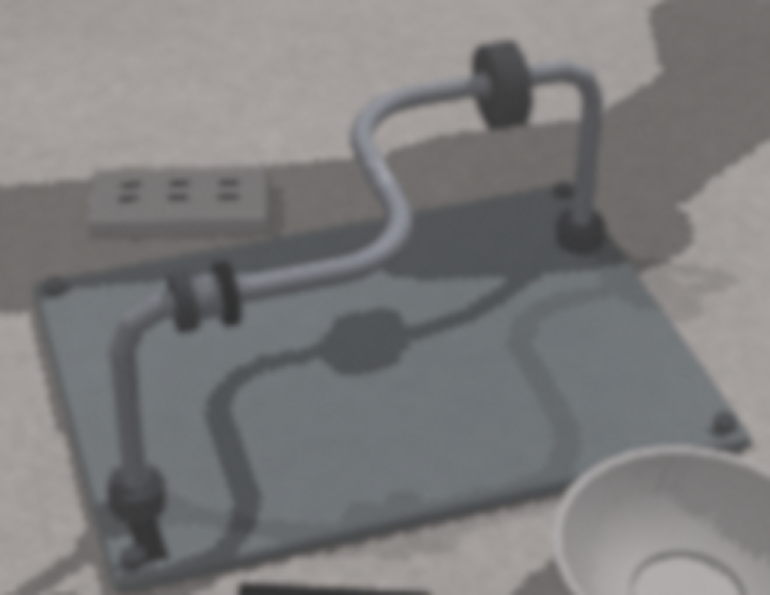

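Run:
```python
from h import *
d=dict(np.load("top0.npz")); im=d["img"].astype(float)
# rod is bright-violet: score B-G & brightness
s=im.sum(2)/3
def prof(fixed,rng,axis):
    out=[]
    for f in fixed:
        a=np.arange(*rng); v=s[a,f] if axis=='v' else s[f,a]
        g=np.gradient(v.astype(float)); i,j=np.argmax(g),np.argmin(g)
        w=np.clip(v-np.sort(v)[len(v)//2]-8,0,None); c=(w*a).sum()/w.sum()
        out.append(ray(d,f,c,.111)[:2]*1000 if axis=='v' else ray(d,c,f,.111)[:2]*1000)
    return np.array(out)
A1=prof(range(256,270),(229,243),'v');A2=prof(range(288,300),(229,243),'v')
C=prof(range(336,358),(170,184),'v');M=prof(range(193,222),(311,327),'h')
for n,q in(("A1",A1),("A2",A2),("C",C),("M",M)): print(n,np.round(q[::3],1).tolist())
A=np.r_[A1,A2]
print("A slope deg",np.degrees(np.polyfit(A[:,1],A[:,0],1)[0]*1),"C",np.degrees(np.polyfit(C[:,1],C[:,0],1)[0]),"M dy/dx",np.degrees(np.polyfit(M[:,0],M[:,1],1)[0]))
# collar & stop, dark extents
f=lambda x,y:(240+(x+.5)/4.5-.5,150+(y+.5)/4.5-.5)
for n,x,y,z in(("col top-left",147,338,.108),("col bot-right",190,433,.108),("stopface",545,119,.11),("stop l",547,90,.11),("platTL",62,66,.008),("TR",672,66,.008),("BR",672,502,.008),("BL",54,500,.008)):
    print(n,np.round(ray(d,*f(x,y),z)*1000,1))
for n in("top","scene"):
    dd=dict(np.load(n+"0.npz"));
    print(n,-dd["R"].T@dd["t"])
z=d["z_map"]; 
def pt(u,v):
    K=d["camera_matrix"];p=np.array([(u-K[0,2])/K[0,0],(v-K[1,2])/K[1,1],1])*z[v,u];return d["R"].T@(p-d["t"])
for u,v in((278,230),(278,235),(262,236),(295,236),(318,205),(345,176),(300,210),(286,105),(345,285)):print(u,v,np.round(pt(u,v)*1000,1))
```

```text
A1 [[497.6, 142.7], [497.8, 137.2], [497.9, 131.7], [498.1, 126.2], [498.0, 120.7]]
A2 [[498.6, 84.2], [498.6, 78.7], [498.7, 73.2], [498.8, 67.8]]
C [[609.9, -1.0], [610.3, -6.5], [610.4, -12.0], [610.5, -17.6], [610.5, -23.1], [610.7, -28.6], [610.6, -34.1], [610.7, -39.6]]
M [[577.5, 30.5], [571.9, 30.6], [566.4, 30.4], [560.8, 30.0], [555.3, 30.0], [549.8, 30.8], [544.3, 30.0], [538.8, 29.8], [533.3, 29.9], [527.8, 30.4]]
A slope deg -0.8275251360028851 C -1.0082196061124635 M dy/dx 0.4461079708157771
col top-left [517.5 113.9 108. ]
col bot-right [479.3  95.2 108. ]
stopface [610.7 -46.6 110. ]
stop l [622.7 -47.2 110. ]
platTL [646.9 170.3   8. ]
TR [ 652.5 -109.6    8. ]
BR [ 454.3 -111.6    8. ]
BL [448.7 166.4   8. ]
top [ 4.71569805e-01 -1.74981080e-04  9.88657241e-01]
scene [ 1.14243828 -0.15640576  0.54849318]
278 230 [507.4 101.3 123.3]
278 235 [498.3 100.8 125.3]
262 236 [496.2 131.  114.9]
295 236 [497.6  71.1 114.9]
318 205 [555.3  30.8 111.4]
345 176 [609.6 -17.5 113.9]
300 210 [554.   71.1   8.6]
286 105 [767.9 104.6  27.4]
345 285 [404.6 -23.8   9.2]
```

```bash
cat >> h.py <<'E'
from scipy.spatial.transform import Rotation as Ro
TH=np.radians(.95); O=np.array([.5497,.0299])
def r2w(x,y): c,s=np.cos(TH),np.sin(TH); return O+np.array([c*x-s*y,s*x+c*y])
def w2r(p): c,s=np.cos(TH),np.sin(TH); q=np.array(p)[:2]-O; return np.array([c*q[0]+s*q[1],-s*q[0]+c*q[1]])
def st(pr=True):
    from rig import sensors
    o=sensors.get_obs(); R=Ro.from_rotvec(o["tcp_rot"]).as_matrix()
    if pr:
        print("t",round(o["time"],2),"pos",np.round(np.array(o["position"])*1000,1),"rail",np.round(w2r(o["position"])*1000,1),"F",np.round(o["contact_force"],1),"T",np.round(o["wrist_torque"],2),"op",round(o["opening"]*1000,1))
        print("x",np.round(R[:,0],3),"y",np.round(R[:,1],4),"yawY",np.round(np.degrees(np.arctan2(R[1,1],R[0,1])),2))
    return o,R
def togo(target,yawdeg):
    """shift in tool axes, and turn, to pose pointing down with tool y at yawdeg (world)"""
    o,R=st(False); d=R.T@(np.array(target)-o["position"])
    a=np.radians(yawdeg); y=np.array([np.cos(a),np.sin(a),0]);x=np.array([0,0,-1.]);G=np.c_[x,y,np.cross(x,y)]
    print("shift mm",np.round(d*1000,1),"turn deg",np.round(np.degrees(Ro.from_matrix(R.T@G).as_rotvec()),2))
E
python3 - <<'E'
from h import *
o,R=st(); print(R[:,2])
print(r2w(-.05,.0735))
togo([*r2w(-.05,.0735),.22],.95); togo([*r2w(-.05,.0735),.22],180.95)
E
```

```text
t 0.1 pos [211.  614.4 232.8] rail [-328.9  590. ] F [-0.2 -0.6 -0.1] T [-0.02  0.02 -0.01] op 87.0
x [-0.    -0.001 -1.   ] y [ 0.3248  0.9458 -0.0015] yawY 71.05
[ 9.45779526e-01 -3.24809298e-01  9.50163595e-05]
[0.49848825 0.1025609 ]
shift mm [  13.4 -390.7  438.1] turn deg [7.01e+01 6.00e-02 7.00e-02]
shift mm [  13.4 -390.7  438.1] turn deg [-1.099e+02 -8.000e-02  6.000e-02]
```

servo_tool:
  steps:
    - [[0,-0.024,0.027,0,0,0,0.087],[0,-0.024,0.027,0,0,0,0.087],[0,-0.024,0.027,0,0,0,0.087],[0,-0.024,0.027,0,0,0,0.087],[0,-0.024,0.027,0,0,0,0.087],[0,-0.024,0.027,0,0,0,0.087],[0,-0.024,0.027,0,0,0,0.087],[0,-0.024,0.027,0,0,0,0.087]]

```text
time: 0.77
position: [0.3535, 0.3611, 0.2333]
tcp_rot: [0.259, 1.555, -0.26]
contact_force: [0.0, -0.5, -0.3]
opening: 0.087
```

servo_tool:
  steps:
    - [[0,-0.024,0.027,0,0,0,0.087],[0,-0.024,0.027,0,0,0,0.087],[0,-0.024,0.027,0,0,0,0.087],[0,-0.024,0.027,0,0,0,0.087],[0,-0.024,0.027,0,0,0,0.087],[0,-0.024,0.027,0,0,0,0.087],[0,-0.024,0.027,0,0,0,0.087],[0,-0.024,0.027,0,0,0,0.087]]

```text
time: 1.43
position: [0.4953, 0.1094, 0.2335]
tcp_rot: [0.26, 1.555, -0.26]
contact_force: [0.5, -0.2, -0.1]
opening: 0.0869
```

servo_tool:
  steps:
    - [[0,0,0,7,0,0,0.087],[0,0,0,7,0,0,0.087],[0,0,0,7,0,0,0.087],[0,0,0,7,0,0,0.087],[0,0,0,7,0,0,0.087],[0,0,0,7,0,0,0.087],[0,0,0,7,0,0,0.087],[0,0,0,7,0,0,0.087]]

```text
time: 2.1
position: [0.4947, 0.1111, 0.2333]
tcp_rot: [1.018, 1.32, -1.019]
contact_force: [-0.3, 0.6, 0.5]
opening: 0.0869
```

servo_tool:
  steps:
    - [[0,0,0,7,0,0,0.087],[0,0,0,7,0,0,0.087],[0,0,0,0,0,0,0.087],[0,0,0,0,0,0,0.087]]

```text
time: 2.43
position: [0.4948, 0.1112, 0.2333]
tcp_rot: [1.192, 1.22, -1.193]
contact_force: [0.9, 0.1, -0.3]
opening: 0.0871
```

Run:
```python
from h import *
from rig import imaging
o,R=st();togo([*r2w(-.05,.0735),.22],.95)
d=imaging.get_image("wrist"); cv2.imwrite("pics/w1.png",d["img"]); d["R0"]=R; d["p0"]=o["position"]; np.savez("w1.npz",**d); print(d["hand_eye"],d["camera_matrix"])
```

```text
t 2.43 pos [494.8 111.2 233.3] rail [-53.6  82.2] F [ 0.9  0.1 -0.3] T [-0.14 -0.03  0.04] op 87.1
x [-0. -0. -1.] y [ 9.998e-01  2.220e-02 -5.000e-04] yawY 1.27
shift mm [13.3  3.5  8.7] turn deg [0.32 0.01 0.03]
[[ 4.56233766e-04 -2.73848705e-01  9.61772675e-01 -1.50801952e-01]
 [ 9.99999875e-01 -6.98742371e-05 -4.94263032e-04 -2.29473182e-04]
 [ 2.02556423e-04  9.61772781e-01  2.73848639e-01 -7.58905218e-02]
 [ 0.00000000e+00  0.00000000e+00  0.00000000e+00  1.00000000e+00]] [[321.48916597   0.         324.45715496]
 [  0.         321.48916597 205.42256341]
 [  0.           0.           1.        ]]
```

View pics/w1.png

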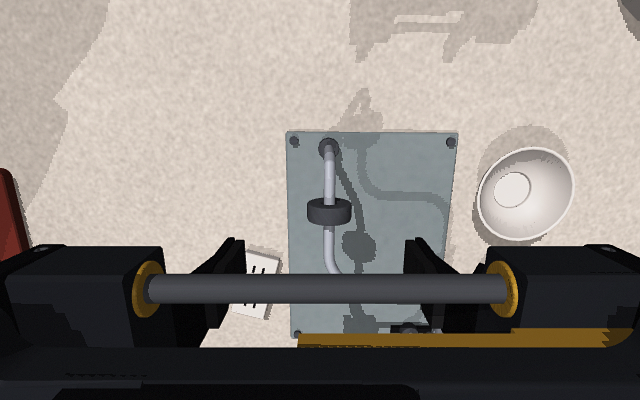

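The wrist image shows the collar spanning columns 307–351 around row 212. The rod of leg A runs at column ~329 both above and below it. Next I'll turn these into positions.

```bash
cat >> h.py <<'E'
def wray(d,u,v,z):
    H=d["hand_eye"]; r=d["R0"]@H[:3,:3]@(np.linalg.inv(d["camera_matrix"])@np.array([u,v,1.])); c=d["R0"]@H[:3,3]+d["p0"]
    return c+r*(z-c[2])/r[2]
E
python3 - <<'E'
from h import *
d=dict(np.load("w1.npz")); im=d["img"]
cv2.imwrite("pics/w1c.png",cv2.resize(im[130:290,270:430],None,fx=3.7,fy=3.7,interpolation=cv2.INTER_CUBIC))
g=im.astype(int).sum(2)//3
print(g[212,300:358].tolist()); print(g[206,300:358].tolist()); print(g[190:235,318].tolist()); print(g[180,318:342].tolist()); print(g[160,318:342].tolist());print(g[235,318:342].tolist())
E
```

```text
[147, 146, 147, 147, 146, 147, 150, 32, 51, 54, 58, 65, 66, 68, 67, 67, 69, 70, 74, 74, 76, 79, 74, 75, 75, 75, 76, 74, 75, 75, 75, 74, 71, 71, 69, 69, 71, 70, 68, 66, 62, 62, 58, 58, 58, 55, 51, 44, 40, 32, 28, 82, 147, 143, 86, 83, 85, 85]
[145, 146, 144, 144, 144, 147, 150, 31, 55, 57, 59, 60, 55, 49, 48, 48, 47, 45, 46, 45, 44, 43, 44, 43, 43, 43, 40, 43, 41, 41, 40, 42, 43, 43, 45, 45, 44, 44, 45, 46, 46, 46, 45, 45, 45, 45, 47, 48, 43, 39, 33, 53, 156, 151, 84, 86, 87, 88]
[147, 147, 145, 144, 145, 145, 147, 145, 58, 41, 46, 46, 44, 44, 45, 45, 46, 52, 72, 73, 71, 72, 74, 73, 71, 71, 70, 70, 72, 73, 75, 75, 74, 73, 71, 151, 146, 145, 144, 145, 145, 144, 146, 147, 146]
[142, 145, 146, 145, 147, 144, 136, 169, 184, 192, 195, 191, 186, 176, 156, 134, 102, 100, 146, 143, 146, 146, 148, 83]
[145, 144, 144, 142, 144, 143, 127, 138, 148, 162, 171, 170, 161, 151, 129, 108, 89, 79, 87, 88, 87, 87, 86, 89]
[147, 146, 148, 148, 147, 114, 153, 178, 191, 195, 194, 187, 184, 162, 139, 108, 106, 148, 144, 143, 146, 147, 147, 149]
```

View pics/w1c.png

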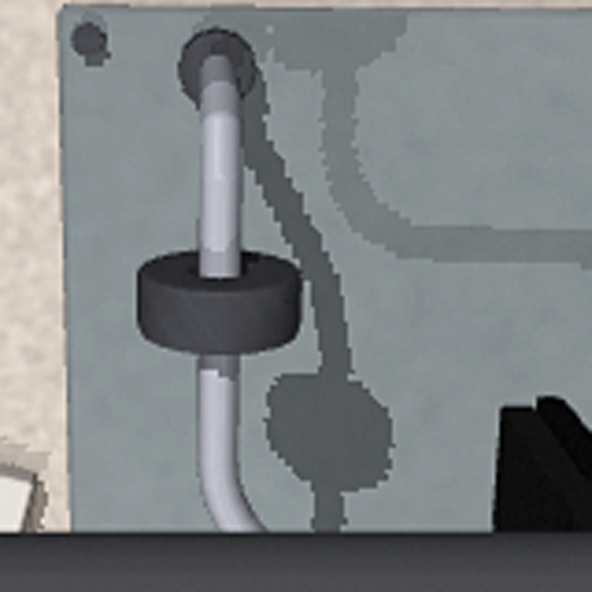

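Run:
```python
from h import *
d=dict(np.load("w1.npz"))
for n,u,v,z in(("faceN top",329,207,.128),("faceS top",329,225.5,.128),("L",306.6,212,.108),("R",351,212,.108),("rod180",329.3,180,.11),("rod160",328.5,160,.11),("rod235",328.2,235,.11)):
    p=wray(d,u,v,z);print(n,np.round(p*1000,1),np.round(w2r(p)*1000,1))
```

```text
faceN top [498.1 112.9 128. ] [-50.2  83.8]
faceS top [498.5  96.6 128. ] [-50.1  67.6]
L [478.5 101.9 108. ] [-70.   73.2]
R [518.4 102.8 108. ] [-30.1  73.4]
rod180 [498.1 132.  110. ] [-49.9 103. ]
rod160 [497.  149.3 110. ] [-50.8 120.3]
rod235 [498.4  81.1 110. ] [-50.4  52. ]
```

Run:
```python
from h import *
togo([*r2w(-.0501,.0757),.100],.95)
```

```text
shift mm [133.4   3.4   6.5] turn deg [0.36 0.01 0.02]
```

servo_tool:
  steps:
    - [[0,0.0034,0.0065,0.35,0,0,0.087],[0.02,0,0,0,0,0,0.087],[0.025,0,0,0,0,0,0.087],[0.025,0,0,0,0,0,0.087],[0.025,0,0,0,0,0,0.07],[0.02,0,0,0,0,0,0.06],[0.018,0,0,0,0,0,0.055],[0,0,0,0,0,0,0.05]]
  newtons: 5

```text
time: 3.15
position: [0.4965, 0.1036, 0.0974]
tcp_rot: [1.195, 1.217, -1.204]
contact_force: [-1.5, 0.4, -1.4]
opening: 0.0679
```

servo_tool:
  steps:
    - [[0,0,0,0,0,0,0.046],[0,0,0,0,0,0,0.046],[0,0,0,0,0,0,0.046]]

```text
time: 3.4
position: [0.4994, 0.1049, 0.1019]
tcp_rot: [1.201, 1.214, -1.198]
contact_force: [-0.7, 1.1, -1.4]
opening: 0.0501
```

Run:
```python
from h import *
st();togo([*r2w(-.0501,.0757),.100],.95)
```

```text
t 3.4 pos [499.4 104.9 101.9] rail [-49.   75.8] F [-0.7  1.1 -1.4] T [-0.08  0.02  0.01] op 50.1
x [ 0.002  0.001 -1.   ] y [0.9999 0.0125 0.0019] yawY 0.72
shift mm [ 1.9 -1.1  0.1] turn deg [-0.23 -0.05 -0.11]
```

servo_tool:
  steps:
    - [[0,0,0,0,0,0,0.044],[0,0,0,0,0,0,0.044],[0,0,0,0,0,0,0.044],[0,0,0,0,0,0,0.044]]

```text
time: 3.73
position: [0.4986, 0.1049, 0.1009]
tcp_rot: [1.2, 1.215, -1.2]
contact_force: [0.1, 0.4, -0.0]
opening: 0.0445
```

Run:
```python
from h import *
st();togo([*r2w(-.0501,.0757),.100],.95)
```

```text
t 3.73 pos [498.6 104.9 100.9] rail [-49.8  75.9] F [ 0.1  0.4 -0. ] T [-0.12  0.04  0.01] op 44.5
x [ 0.  0. -1.] y [9.999e-01 1.240e-02 5.000e-04] yawY 0.71
shift mm [ 0.9 -0.3  0.2] turn deg [-0.24 -0.02 -0.03]
```

servo_tool:
  steps:
    - [[0.0008,-0.0003,0,-0.2,0,0,0.041],[0,0,0,0,0,0,0.038],[0,0,0,0,0,0,0.036],[0,0,0,0,0,0,0.036],[0,0,0,0,0,0,0.036]]
  newtons: 5

```text
time: 4.15
position: [0.4982, 0.1048, 0.0998]
tcp_rot: [1.198, 1.217, -1.198]
contact_force: [-0.0, 0.2, 0.5]
opening: 0.0387
```

servo_tool:
  steps:
    - [[0,0,0,0,0,0,0.03],[0,0,0,0,0,0,0.03],[0,0,0,0,0,0,0.03],[0,0,0,0,0,0,0.03]]
  newtons: 25

```text
time: 4.48
position: [0.4982, 0.1048, 0.0997]
tcp_rot: [1.198, 1.216, -1.198]
contact_force: [1.8, -0.0, -0.1]
opening: 0.0388
```

Run:
```python
from h import *
st();togo([*r2w(-.0501,.0757),.100],.95)
```

```text
t 4.48 pos [498.2 104.8  99.7] rail [-50.3  75.7] F [ 1.8 -0.  -0.1] T [-0.07 -0.08 -0.02] op 38.8
x [ 0. -0. -1.] y [ 0.9999  0.0156 -0.    ] yawY 0.89
shift mm [-0.3  0.2  0. ] turn deg [-0.06  0.    0.  ]
```

servo_tool:
  steps:
    - [[-0.001,0,0,0,0,0,0.03],[-0.001,0,0,0,0,0,0.03],[0,0,0,0,0,0,0.03],[0,0,0,0,0,0,0.03]]

```text
time: 4.82
position: [0.4981, 0.1048, 0.1018]
tcp_rot: [1.198, 1.217, -1.198]
contact_force: [-0.6, -0.1, -0.8]
opening: 0.0385
```

servo_tool:
  steps:
    - [[0,0,0.001,0,0,0,0.03],[0,0,0.002,0,0,0,0.03],[0,0,0.003,0,0,0,0.03],[0,0,0.003,0,0,0,0.03],[0,0,0.003,0,0,0,0.03]]

```text
time: 5.23
position: [0.4984, 0.0923, 0.1017]
tcp_rot: [1.198, 1.216, -1.198]
contact_force: [-0.7, 0.1, -1.4]
opening: 0.0388
```

Run:
```python
from h import *
st()
```

```text
t 5.23 pos [498.4  92.3 101.7] rail [-50.3  63.2] F [-0.7  0.1 -1.4] T [-0.09  0.03  0.04] op 38.8
x [-0. -0. -1.] y [ 9.999e-01  1.540e-02 -1.000e-04] yawY 0.88
```

servo_tool:
  steps:
    - [[0,0,0.003,0,0,0,0.03],[0,0,0.004,0,0,0,0.03],[0,0,0.004,0,0,0,0.03],[0,0,0.004,0,0,0,0.03],[0,0,0.004,0,0,0,0.03],[0,0,0.004,0,0,0,0.03],[0,0,0.003,0,0,0,0.03],[0,0,0,0,0,0,0.03]]

```text
time: 5.9
position: [0.4988, 0.0659, 0.1018]
tcp_rot: [1.198, 1.216, -1.199]
contact_force: [-0.1, 0.5, -1.5]
opening: 0.0385
```

Run:
```python
from h import *
st();togo([*r2w(-.050,.035),.102],.95)
```

```text
t 5.9 pos [498.8  65.9 101.8] rail [-50.3  36.9] F [-0.1  0.5 -1.5] T [-0.08  0.06  0.01] op 38.5
x [-0. -0. -1.] y [ 0.9999  0.0147 -0.    ] yawY 0.84
shift mm [-0.2  0.3  1.9] turn deg [-0.11  0.01  0.  ]
```

servo_tool:
  steps:
    - [[0,0.0003,0.0019,0,0,0,0.03],[0,0.0002,0.0037,-6,0,0,0.03],[0,0.0002,0.0037,-6,0,0,0.03],[0,0,0,0,0,0,0.03],[0,0,0,0,0,0,0.03]]

```text
time: 6.32
position: [0.5, 0.0576, 0.1018]
tcp_rot: [1.044, 1.306, -1.044]
contact_force: [0.0, 0.1, -1.6]
opening: 0.0387
```

```bash
cat >> h.py <<'E'
def arc1(a): a=np.radians(a); return r2w(-.015-.035*np.cos(a),.035-.035*np.sin(a))
E
python3 - <<'E'
from h import *
st();togo([*arc1(12),.102],12.95)
E
```

```text
t 6.32 pos [500.   57.6 101.8] rail [-49.2  28.5] F [ 0.   0.1 -1.6] T [-0.06  0.12  0.03] op 38.7
x [ 0.  0. -1.] y [0.9755 0.2198 0.    ] yawY 12.7
shift mm [-0.2 -0.2  0.7] turn deg [-0.25 -0.   -0.  ]
```

servo_tool:
  steps:
    - [[0,0,0.0043,-6,0,0,0.03],[0,0.0002,0.0037,-6,0,0,0.03],[0,0.0002,0.0037,-6,0,0,0.03],[0,0.0002,0.0037,-6,0,0,0.03],[0,0,0,0,0,0,0.03],[0,0,0,0,0,0,0.03]]

```text
time: 6.82
position: [0.5062, 0.0438, 0.1017]
tcp_rot: [0.728, 1.446, -0.728]
contact_force: [0.3, 0.5, -0.5]
opening: 0.0388
```

Run:
```python
from h import *
st();togo([*arc1(36),.102],36.95)
```

```text
t 6.82 pos [506.2  43.8 101.7] rail [-43.3  14.6] F [ 0.3  0.5 -0.5] T [-0.06  0.07  0.05] op 38.8
x [-0.  0. -1.] y [ 0.8032  0.5957 -0.    ] yawY 36.56
shift mm [-0.3 -0.1  0.1] turn deg [-0.39 -0.    0.  ]
```

servo_tool:
  steps:
    - [[0,0.0001,0.0037,-6.3,0,0,0.03],[0,0.0002,0.0037,-6,0,0,0.03],[0,0.0002,0.0037,-6,0,0,0.03],[0,0.0002,0.0037,-6,0,0,0.03],[0,0.0002,0.0037,-6,0,0,0.03],[0,0,0,0,0,0,0.03],[0,0,0,0,0,0,0.03]]

```text
time: 7.4
position: [0.5204, 0.0326, 0.1017]
tcp_rot: [0.317, 1.548, -0.318]
contact_force: [0.0, -0.0, -1.4]
opening: 0.0387
```

Run:
```python
from h import *
st();togo([*arc1(66),.102],66.95)
```

```text
t 7.4 pos [520.4  32.6 101.7] rail [-29.2   3.1] F [ 0.  -0.  -1.4] T [-0.02  0.04 -0.04] op 38.7
x [-0.  0. -1.] y [ 3.938e-01  9.192e-01 -1.000e-04] yawY 66.81
shift mm [-0.3 -0.1  0. ] turn deg [-0.14 -0.02  0.01]
```

servo_tool:
  steps:
    - [[0,0.0001,0.0037,-6.1,0,0,0.03],[0,0.0002,0.0037,-6,0,0,0.03],[0,0.0002,0.0037,-6,0,0,0.03],[0,0.0002,0.0037,-6,0,0,0.03],[0,0,0,0,0,0,0.03],[0,0,0,0,0,0,0.03]]

```text
time: 7.9
position: [0.5348, 0.0296, 0.1017]
tcp_rot: [-0.012, 1.571, 0.012]
contact_force: [-0.2, -1.0, -0.6]
opening: 0.0384
```

Run:
```python
from h import *
from rig import imaging
o,R=st();togo([*arc1(90),.102],90.95)
print([np.round(w2r(p)*1000,1) for p in ((.6104,-.012),(.6107,-.0396))])
d=imaging.get_image("wrist"); cv2.imwrite("pics/w2.png",d["img"]); d["R0"]=R; d["p0"]=o["position"]; np.savez("w2.npz",**d)
```

```text
t 7.9 pos [534.8  29.6 101.7] rail [-14.9  -0.1] F [-0.2 -1.  -0.6] T [-0.15 -0.05  0.  ] op 38.4
x [-0. -0. -1.] y [-1.550e-02  9.999e-01 -1.000e-04] yawY 90.89
shift mm [-0.3  0.1 -0.1] turn deg [-0.06 -0.    0.01]
[array([ 60. , -42.9]), array([ 59.8, -70.5])]
```

View pics/w2.png

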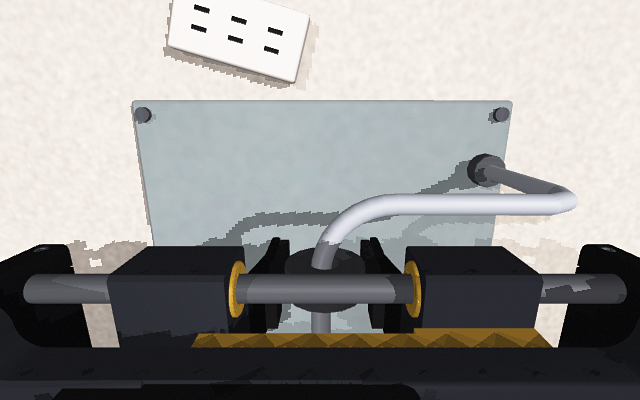

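The wrist view shows the collar centred in the jaws at about (322,280) on the middle leg. By the top view leg C is at rail x ≈ 60, which gives L ≈ 40 mm. I'll move along the middle leg.

servo_tool:
  steps:
    - [[0,0,0.003,0,0,0,0.03],[0,0,0.004,0,0,0,0.03],[0,0,0.005,0,0,0,0.03],[0,0,0.005,0,0,0,0.03],[0,0,0.005,0,0,0,0.03],[0,0,0.005,0,0,0,0.03],[0,0,0.005,0,0,0,0.03],[0,0,0.004,0,0,0,0.03]]

```text
time: 8.62
position: [0.5713, 0.0299, 0.1015]
tcp_rot: [-0.018, 1.572, 0.017]
contact_force: [-4.4, -3.7, 0.3]
opening: 0.0388
```

servo_tool:
  steps:
    - [[0,0,0.003,0,0,0,0.03],[0,0,0,0,0,0,0.03],[0,0,0,0,0,0,0.03]]

```text
time: 8.87
position: [0.5744, 0.0293, 0.1016]
tcp_rot: [-0.018, 1.57, 0.016]
contact_force: [1.1, -4.9, -3.2]
opening: 0.0387
```

```bash
cat >> h.py <<'E'
L=.040
def arc2(a): a=np.radians(a); return r2w(L-.015+.035*np.sin(a),-.035+.035*np.cos(a))
E
python3 - <<'E'
from h import *
st();togo([*arc2(0),.102],90.95)
E
```

```text
t 8.87 pos [574.4  29.3 101.6] rail [24.7 -1. ] F [ 1.1 -4.9 -3.2] T [-1.11 -0.08 -0.1 ] op 38.7
x [ 0.    -0.001 -1.   ] y [-0.0216  0.9998 -0.0012] yawY 91.24
shift mm [-0.4  1.   0.3] turn deg [0.29 0.02 0.07]
```

Run:
```python
from h import *
d=dict(np.load("w2.npz")); g=d["img"].astype(int).sum(2)//3
from rig import imaging
o,R=st(False); e=imaging.get_image("wrist"); cv2.imwrite("pics/w3.png",e["img"]); e["R0"]=R; e["p0"]=o["position"];np.savez("w3.npz",**e)
for n,q in(("w2",d),("w3",e)):
    s=q["img"].astype(int); g=s.sum(2)//3; cv2.imwrite(f"pics/{n}c.png",cv2.resize(q["img"][150:300,290:500],None,fx=3.7,fy=3.7,interpolation=cv2.INTER_CUBIC))
st()
for c in (420,450,480,510): print(c,g[0:0].tolist(),d["img"].astype(int).sum(2)[190:222,c].tolist())
```

```text
t 8.92 pos [574.3  29.4 101.6] rail [24.6 -0.9] F [ 0.4 -4.2 -4.2] T [-1.1  -0.13 -0.07] op 38.3
x [ 0.    -0.001 -1.   ] y [-0.0216  0.9998 -0.0011] yawY 91.24
420 [] [561, 557, 325, 314, 442, 514, 562, 600, 631, 657, 671, 688, 699, 709, 706, 703, 695, 686, 666, 652, 630, 603, 563, 502, 412, 485, 557, 550, 477, 477, 478, 476]
450 [] [553, 551, 550, 470, 432, 509, 556, 603, 626, 656, 670, 690, 704, 713, 706, 706, 694, 687, 665, 655, 632, 606, 561, 505, 422, 424, 478, 474, 469, 477, 481, 474]
480 [] [532, 539, 537, 453, 425, 507, 556, 598, 626, 658, 672, 690, 707, 716, 711, 707, 696, 684, 666, 653, 628, 604, 564, 510, 425, 414, 472, 466, 465, 472, 466, 466]
510 [] [654, 661, 666, 548, 413, 505, 558, 597, 629, 657, 671, 693, 710, 723, 713, 710, 697, 684, 664, 654, 631, 605, 566, 508, 425, 488, 672, 656, 650, 654, 655, 652]
```

View pics/w3c.png

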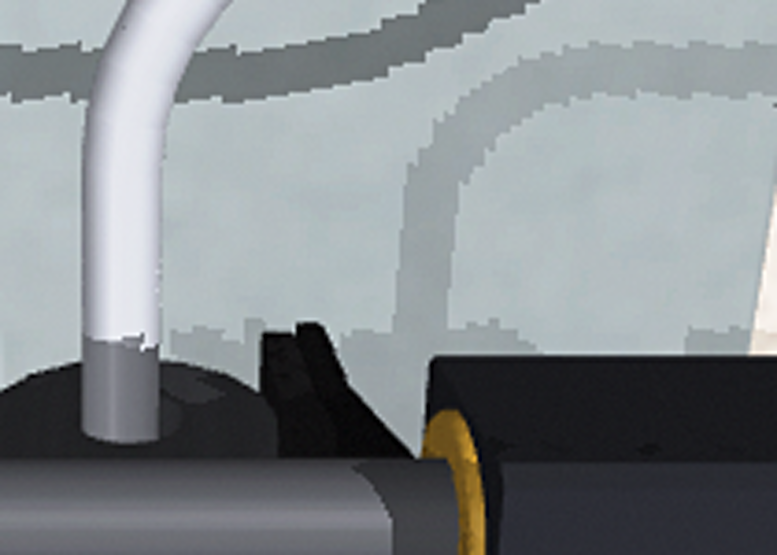

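View pics/w2c.png

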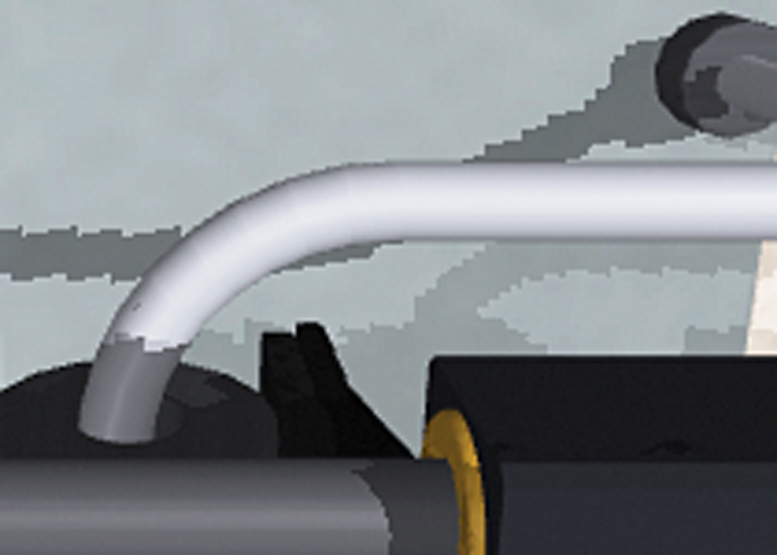

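Run:
```python
from h import *
d=dict(np.load("w2.npz"))
for u in(420,480,510):
    p=wray(d,u,203.7,.11); print("w2 A",u,np.round(p*1000,1),np.round(w2r(p)*1000,1))
e=dict(np.load("w3.npz"))
for q,n in((e,"w3"),):
    s=q["img"].astype(int).sum(2)
    for v in (190,200,210,220,230,240,250,260): 
        r=s[v,300:345]; print(v,r.tolist() if v in(200,230,250) else "")
cv2.imwrite("pics/w3f.png",cv2.resize(e["img"][230:330,260:400],None,fx=5,fy=5,interpolation=cv2.INTER_CUBIC))
```

```text
w2 A 420 [498.7  74.  110. ] [-50.3  44.9]
w2 A 480 [498.3 101.5 110. ] [-50.3  72.5]
w2 A 510 [498.  115.3 110. ] [-50.2  86.3]
190 
200 [578, 574, 574, 575, 565, 567, 565, 565, 564, 561, 568, 571, 360, 419, 473, 524, 580, 616, 651, 672, 697, 695, 696, 696, 695, 696, 696, 693, 688, 674, 655, 618, 577, 535, 579, 579, 575, 579, 575, 574, 570, 570, 568, 563, 562]
210 
220 
230 [566, 566, 570, 571, 571, 570, 567, 570, 571, 572, 572, 579, 375, 416, 465, 524, 577, 615, 654, 681, 703, 700, 698, 695, 694, 694, 695, 691, 683, 666, 643, 604, 563, 541, 571, 572, 571, 573, 569, 568, 568, 564, 567, 567, 564]
240 
250 [295, 311, 70, 89, 91, 101, 90, 95, 91, 98, 95, 96, 243, 324, 335, 348, 363, 370, 373, 400, 421, 393, 379, 369, 353, 348, 344, 336, 330, 318, 305, 283, 265, 129, 138, 137, 142, 144, 138, 142, 143, 143, 134, 131, 132]
260
```

View pics/w3f.png

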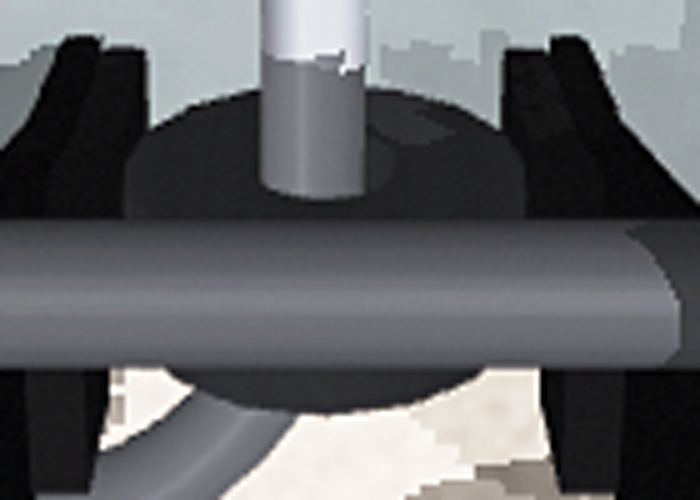

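Run:
```python
from h import *
e=dict(np.load("w3.npz"))
for u,v in((322.5,190),(322.5,200),(322.5,230),(322.4,250)):
    p=wray(e,u,v,.11);print(np.round(p*1000,1),np.round(w2r(p)*1000,1))
print(np.round(w2r(e["p0"])*1000,1))
```

```text
[532.4  28.5 110. ] [-17.3  -1.1]
[537.1  28.6 110. ] [-12.6  -1.1]
[551.7  28.9 110. ] [ 2. -1.]
[561.9  29.1 110. ] [12.2 -1. ]
[24.7 -1. ]
```

Run:
```python
from h import *
e=dict(np.load("w3.npz"))
print(e["R0"].round(4),e["p0"]); p=wray(e,322.4,250,.11); print(p, e["R0"].T@(p-e["p0"])); print(e["hand_eye"].round(4))
d=dict(np.load("w1.npz"));print(d["hand_eye"].round(4))
```

```text
[[ 3.000e-04 -2.160e-02  9.998e-01]
 [-1.200e-03  9.998e-01  2.160e-02]
 [-1.000e+00 -1.200e-03  3.000e-04]] [0.57439118 0.02934122 0.10157047]
[0.56191239 0.02906669 0.11      ] [-8.43280978e-03 -1.44024523e-05 -1.24795921e-02]
[[ 8.000e-04 -2.727e-01  9.621e-01 -1.508e-01]
 [ 1.000e+00  0.000e+00 -8.000e-04  1.100e-03]
 [ 2.000e-04  9.621e-01  2.727e-01 -7.500e-02]
 [ 0.000e+00  0.000e+00  0.000e+00  1.000e+00]]
[[ 5.000e-04 -2.738e-01  9.618e-01 -1.508e-01]
 [ 1.000e+00 -1.000e-04 -5.000e-04 -2.000e-04]
 [ 2.000e-04  9.618e-01  2.738e-01 -7.590e-02]
 [ 0.000e+00  0.000e+00  0.000e+00  1.000e+00]]
```

The rod sits about 1.1 mm to -y of the jaw centre in the wrist view, and Fy is about -4.5 N. So the middle leg is about 2 mm lower in y than the top calibration gave. I'll re-centre the tool, then check the force.

servo_tool:
  steps:
    - [[0,-0.001,0,0,0,0,0.03],[0,-0.001,0,0,0,0,0.03],[0,0,0,0,0,0,0.03],[0,0,0,0,0,0,0.03]]

```text
time: 9.25
position: [0.5742, 0.0289, 0.1019]
tcp_rot: [-0.018, 1.57, 0.019]
contact_force: [0.4, -0.5, -1.2]
opening: 0.0386
```

```bash
sed -i 's/O=np.array(\[.5497,.0299\])/O=np.array([.5497,.0278])/' h.py
cat >> h.py <<'E'
def wim(n):
    from rig import imaging
    o,R=st(); e=imaging.get_image("wrist"); e["R0"]=R; e["p0"]=o["position"];np.savez(n+".npz",**e)
    cv2.imwrite(f"pics/{n}.png",cv2.resize(e["img"][230:330,260:400],None,fx=5,fy=5,interpolation=cv2.INTER_CUBIC))
E
python3 - <<'E'
from h import *
wim("w4");togo([*arc2(0),.102],90.95)
E
```

```text
t 9.25 pos [574.2  28.9 101.9] rail [24.5  0.7] F [ 0.4 -0.5 -1.2] T [-0.11 -0.    0.02] op 38.6
x [ 0.     0.001 -1.   ] y [-2.310e-02  9.997e-01  6.000e-04] yawY 91.32
shift mm [-0.  -0.7  0.5] turn deg [ 0.37  0.03 -0.03]
```

View pics/w4.png

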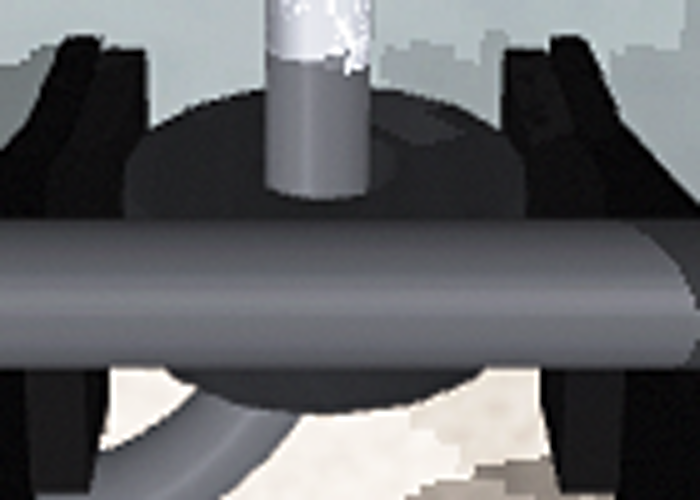

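servo_tool:
  steps:
    - [[0,-0.0007,0.0005,0.35,0,0,0.03],[0,-0.0002,0.0037,6,0,0,0.03],[0,-0.0002,0.0037,6,0,0,0.03],[0,-0.0002,0.0037,6,0,0,0.03],[0,0,0,0,0,0,0.03],[0,0,0,0,0,0,0.03]]

```text
time: 9.8
position: [0.5856, 0.0264, 0.1017]
tcp_rot: [0.231, 1.558, -0.231]
contact_force: [-0.3, 0.5, -1.6]
opening: 0.0392
```

Run:
```python
from h import *
wim("w5");togo([*arc2(18),.102],90.95-18)
```

```text
t 9.8 pos [585.6  26.4 101.7] rail [35.8 -2. ] F [-0.3  0.5 -1.6] T [-0.01  0.03 -0.01] op 39.2
x [ 0. -0. -1.] y [ 0.2901  0.957  -0.    ] yawY 73.14
shift mm [-0.3  0.4  0. ] turn deg [ 0.21 -0.    0.  ]
```

View pics/w5.png

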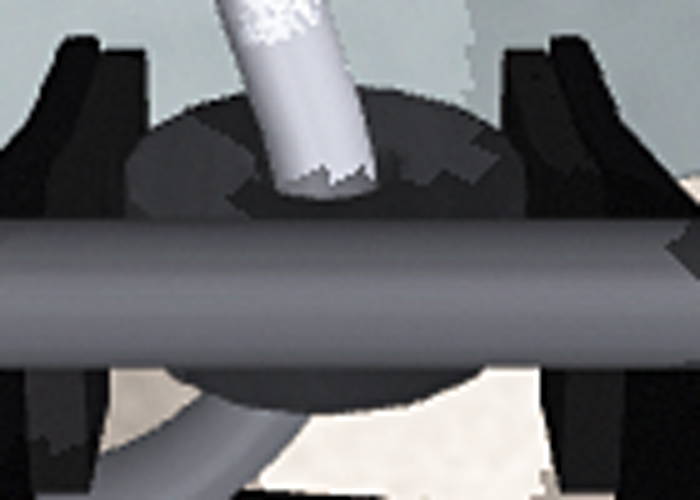

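servo_tool:
  steps:
    - [[0,0.0003,0.0037,6.2,0,0,0.03],[0,-0.0001,0.0037,6,0,0,0.03],[0,-0.0002,0.0037,6,0,0,0.03],[0,-0.0002,0.0037,6,0,0,0.03],[0,0,0,0,0,0,0.03],[0,0,0,0,0,0,0.03]]

```text
time: 10.35
position: [0.5983, 0.0196, 0.1017]
tcp_rot: [0.559, 1.498, -0.56]
contact_force: [0.3, -0.3, -1.5]
opening: 0.039
```

Run:
```python
from h import *
wim("w6");togo([*arc2(42),.102],90.95-42)
```

```text
t 10.35 pos [598.3  19.6 101.7] rail [48.5 -9. ] F [ 0.3 -0.3 -1.5] T [-0.03  0.02  0.01] op 39.0
x [-0. -0. -1.] y [ 6.556e-01  7.551e-01 -3.000e-04] yawY 49.04
shift mm [-0.3 -0.1  0.1] turn deg [ 0.1  -0.02  0.01]
```

View pics/w6.png

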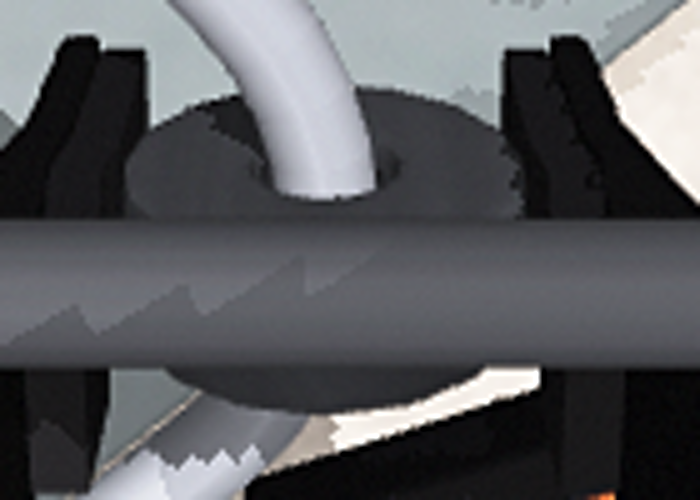

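servo_tool:
  steps:
    - [[0,0,0.0037,6.1,0,0,0.03],[0,-0.0001,0.0037,6,0,0,0.03],[0,-0.0002,0.0037,6,0,0,0.03],[0,-0.0002,0.0037,6,0,0,0.03],[0,0,0,0,0,0,0.03],[0,0,0,0,0,0,0.03]]

```text
time: 10.9
position: [0.6073, 0.008, 0.1017]
tcp_rot: [0.882, 1.385, -0.883]
contact_force: [-0.0, 0.6, -0.7]
opening: 0.0386
```

Run:
```python
from h import *
wim("w7");togo([*arc2(66),.102],90.95-66)
```

```text
t 10.9 pos [607.3   8.  101.7] rail [ 57.2 -20.7] F [-0.   0.6 -0.7] T [-0.04 -0.05 -0.  ] op 38.6
x [-0. -0. -1.] y [ 9.065e-01  4.223e-01 -3.000e-04] yawY 24.98
shift mm [-0.3 -0.3  0.1] turn deg [ 0.03 -0.01  0.01]
```

View pics/w7.png

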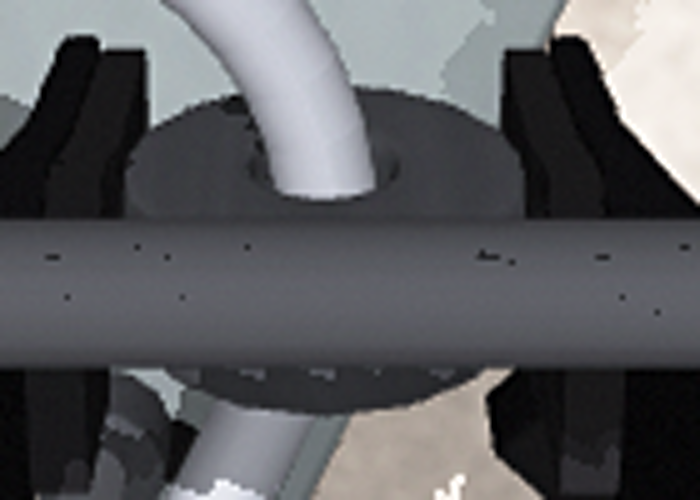

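Still centred and free of contact. I'll finish the bend.

servo_tool:
  steps:
    - [[0,-0.0001,0.0037,6,0,0,0.03],[0,-0.0002,0.0037,6,0,0,0.03],[0,-0.0002,0.0037,6,0,0,0.03],[0,-0.0002,0.0037,6,0,0,0.03],[0,0,0.003,0,0,0,0.03],[0,0,0,0,0,0,0.03],[0,0,0,0,0,0,0.03]]

```text
time: 11.53
position: [0.6107, -0.0093, 0.1018]
tcp_rot: [1.197, 1.217, -1.197]
contact_force: [0.3, -0.3, -0.5]
opening: 0.0382
```

Run:
```python
from h import *
wim("w8");togo([*r2w(.06,-.069),.102],.95)
```

```text
t 11.53 pos [610.7  -9.3 101.8] rail [ 60.4 -38.1] F [ 0.3 -0.3 -0.5] T [-0.09  0.1  -0.03] op 38.2
x [-0.  0. -1.] y [ 9.999e-01  1.650e-02 -1.000e-04] yawY 0.95
shift mm [-0.3 -0.4 31. ] turn deg [-0.06 -0.02  0.01]
```

View pics/w8.png

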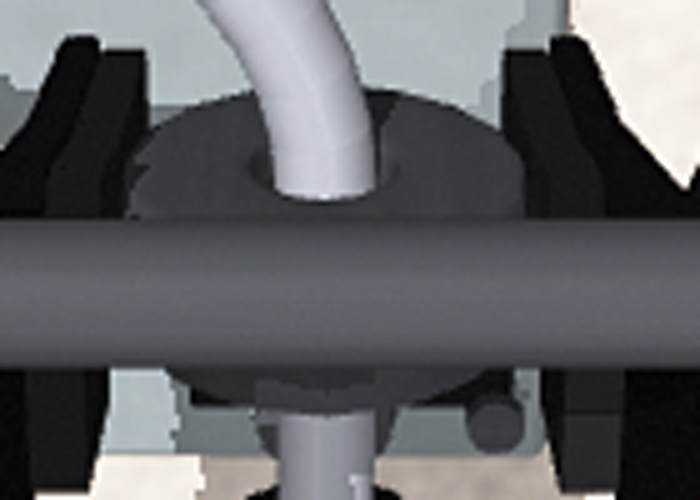

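servo_tool:
  steps:
    - [[0,0,0.003,0,0,0,0.03],[0,0,0.004,0,0,0,0.03],[0,0,0.004,0,0,0,0.03],[0,0,0.004,0,0,0,0.03],[0,0,0.004,0,0,0,0.03],[0,0,0.003,0,0,0,0.03],[0,0,0.002,0,0,0,0.03],[0,0,0.001,0,0,0,0.03]]

```text
time: 12.25
position: [0.6111, -0.035, 0.1018]
tcp_rot: [1.201, 1.214, -1.201]
contact_force: [0.3, 0.3, -0.4]
opening: 0.0383
```

servo_tool:
  steps:
    - [[0,0,0,0,0,0,0.03],[0,0,0,0,0,0,0.03]]

```text
time: 12.42
position: [0.6111, -0.0343, 0.1017]
tcp_rot: [1.201, 1.215, -1.201]
contact_force: [-0.2, -0.1, -0.8]
opening: 0.0386
```

Run:
```python
from h import *
wim("w9");togo([*r2w(.06,-.069),.102],.95)
```

```text
t 12.42 pos [611.1 -34.3 101.7] rail [ 60.4 -63.1] F [-0.2 -0.1 -0.8] T [-0.07  0.07  0.02] op 38.6
x [-0.  0. -1.] y [ 9.999e-01  1.140e-02 -1.000e-04] yawY 0.65
shift mm [-0.3 -0.4  6. ] turn deg [-0.29 -0.    0.  ]
```

View pics/w9.png

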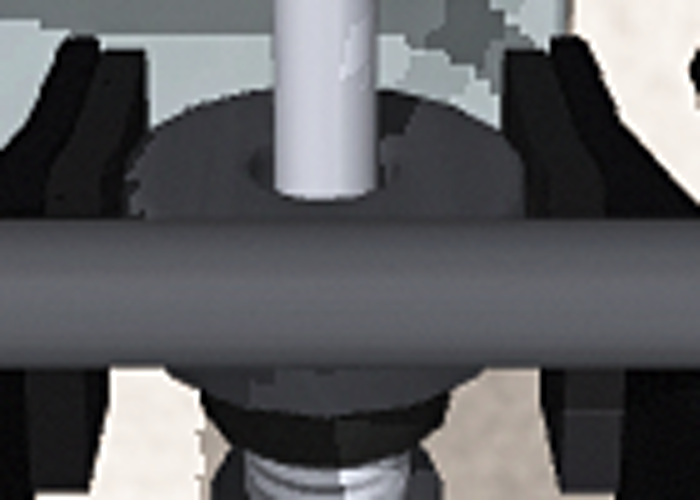

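servo_tool:
  steps:
    - [[0,0,0.001,-0.2,0,0,0.03],[0,0,0.001,0,0,0,0.03],[0,0,0.001,0,0,0,0.03],[0,0,0.001,0,0,0,0.03],[0,0,0,0,0,0,0.03],[0,0,0,0,0,0,0.03]]

```text
time: 12.97
position: [0.6112, -0.0385, 0.1018]
tcp_rot: [1.198, 1.216, -1.198]
contact_force: [0.9, 0.0, -1.1]
opening: 0.0387
```

servo_tool:
  steps:
    - [[0,0,0.0005,0,0,0,0.03],[0,0,0.0005,0,0,0,0.03],[0,0,0,0,0,0,0.03],[0,0,0,0,0,0,0.03]]

```text
time: 13.3
position: [0.6112, -0.0391, 0.1018]
tcp_rot: [1.198, 1.217, -1.198]
contact_force: [0.2, 2.3, -1.0]
opening: 0.0386
```

servo_tool:
  steps:
    - [[0,0,0.0005,0,0,0,0.03],[0,0,0.0005,0,0,0,0.03],[0,0,0,0,0,0,0.03],[0,0,0,0,0,0,0.03]]

```text
time: 13.63
position: [0.6112, -0.0399, 0.1017]
tcp_rot: [1.198, 1.217, -1.198]
contact_force: [-0.5, 4.7, -0.6]
opening: 0.0384
```

servo_tool:
  steps:
    - [[0,0,0.0005,0,0,0,0.03],[0,0,0.0005,0,0,0,0.03],[0,0,0,0,0,0,0.03],[0,0,0,0,0,0,0.03]]

```text
time: 13.97
position: [0.6112, -0.0405, 0.1018]
tcp_rot: [1.199, 1.217, -1.197]
contact_force: [-1.5, 6.0, 0.3]
opening: 0.0387
```

servo_tool:
  steps:
    - [[0,0,0.0005,0,0,0,0.03],[0,0,0,0,0,0,0.03],[0,0,0,0,0,0,0.03]]

```text
time: 14.22
position: [0.6112, -0.0408, 0.1017]
tcp_rot: [1.198, 1.218, -1.197]
contact_force: [-0.5, 6.1, -0.1]
opening: 0.0386
```

Run:
```python
from h import *
wim("w10")
```

```text
t 14.22 pos [611.2 -40.8 101.7] rail [ 60.4 -69.6] F [-0.5  6.1 -0.1] T [ 1.38  0.33 -0.06] op 38.6
x [-0.     0.001 -1.   ] y [ 9.999e-01  1.570e-02 -3.000e-04] yawY 0.9
```

View pics/w10.png

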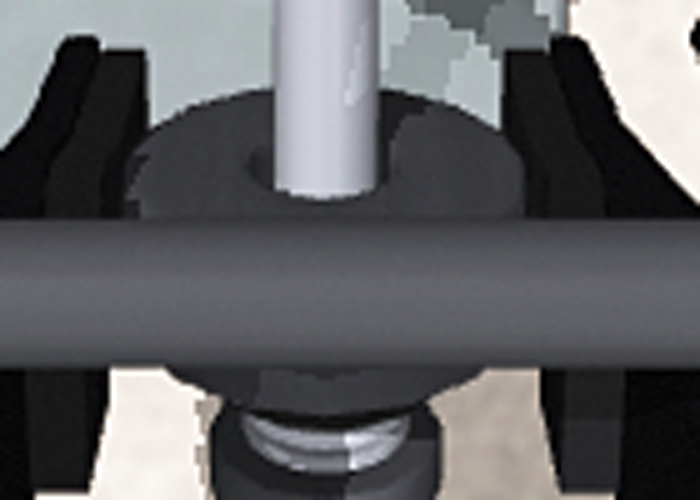

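servo_tool:
  steps:
    - [[0,0,0.0005,0,0,0,0.03],[0,0,0.0005,0,0,0,0.03],[0,0,0,0,0,0,0.03],[0,0,0,0,0,0,0.03]]

```text
time: 14.6
position: [0.6112, -0.0412, 0.1017]
tcp_rot: [1.199, 1.218, -1.197]
contact_force: [-1.3, 7.3, 1.4]
opening: 0.0386
```

servo_tool:
  steps:
    - [[0,0,0,0,0,0,0.03],[0,0,0,0,0,0,0.03]]

```text
time: 14.77
position: [0.6112, -0.0412, 0.1017]
tcp_rot: [1.199, 1.218, -1.197]
contact_force: [-1.5, 8.0, 1.0]
opening: 0.0385
```

servo_tool:
  steps:
    - [[0,0,-0.0005,0,0,0,0.03],[0,0,-0.001,0,0,0,0.03],[0,0,-0.001,0,0,0,0.03],[0,0,-0.001,0,0,0,0.03],[0,0,0,0,0,0,0.03],[0,0,0,0,0,0,0.03],[0,0,0,0,0,0,0.03]]

```text
time: 15.35
position: [0.6112, -0.0396, 0.1018]
tcp_rot: [1.198, 1.216, -1.199]
contact_force: [-0.2, 4.4, -0.7]
opening: 0.0384
```

servo_tool:
  steps:
    - [[0,0,-0.0003,0,0,0,0.03],[0,0,0,0,0,0,0.03],[0,0,0,0,0,0,0.03],[0,0,0,0,0,0,0.03]]

```text
time: 15.68
position: [0.6112, -0.0393, 0.1018]
tcp_rot: [1.198, 1.216, -1.199]
contact_force: [-0.1, 2.8, -1.0]
opening: 0.0384
```

servo_tool:
  steps:
    - [[0,0,-0.0004,0,0,0,0.03],[0,0,-0.0003,0,0,0,0.03],[0,0,0,0,0,0,0.03],[0,0,0,0,0,0,0.03],[0,0,0,0,0,0,0.03]]

```text
time: 16.1
position: [0.6112, -0.0387, 0.1018]
tcp_rot: [1.198, 1.216, -1.199]
contact_force: [-0.6, 0.4, -0.5]
opening: 0.0388
```

servo_tool:
  steps:
    - [[0,0,0,0,0,0,0.03],[0,0,0,0,0,0,0.03]]

```text
time: 16.27
position: [0.6112, -0.0387, 0.1018]
tcp_rot: [1.198, 1.216, -1.199]
contact_force: [0.5, 0.5, -1.1]
opening: 0.0386
```

servo_tool:
  steps:
    - [[0,0,0,0,0,0,0.03]]

```text
time: 16.35
position: [0.6112, -0.0386, 0.1018]
tcp_rot: [1.198, 1.216, -1.199]
contact_force: [0.2, 0.2, -1.6]
opening: 0.0386
```

servo_tool:
  steps:
    - [[0.0007,0,0,0,0,0,0.03],[0.0007,0,0,0,0,0,0.03],[0.0005,0,0,0,0,0,0.03],[0,0,0,0,0,0,0.03],[0,0,0,0,0,0,0.03]]

```text
time: 16.77
position: [0.6111, -0.0385, 0.0998]
tcp_rot: [1.198, 1.216, -1.199]
contact_force: [0.5, 1.2, -0.6]
opening: 0.0385
```

servo_tool:
  steps:
    - [[0,0,0,0,0,0,0.03],[0,0,0,0,0,0,0.03]]
  newtons: 5

```text
time: 16.93
position: [0.6111, -0.0385, 0.0998]
tcp_rot: [1.198, 1.216, -1.199]
contact_force: [0.0, -1.0, -1.5]
opening: 0.0389
```

servo_tool:
  steps:
    - [[0.0003,0,0.0002,0,0,0,0.03],[0,0,0,0,0,0,0.03],[0,0,0,0,0,0,0.03],[0,0,0,0,0,0,0.03]]

```text
time: 17.27
position: [0.6112, -0.0386, 0.0996]
tcp_rot: [1.198, 1.216, -1.198]
contact_force: [-0.6, 1.4, -0.0]
opening: 0.039
```

servo_tool:
  steps:
    - [[0,0,0,0,0,0,0.03]]

```text
time: 17.35
position: [0.6112, -0.0386, 0.0997]
tcp_rot: [1.198, 1.216, -1.198]
contact_force: [-0.4, 2.4, 0.1]
opening: 0.0389
```

servo_tool:
  steps:
    - [[0,0,0,0,0,0,0.03]]

```text
time: 17.43
position: [0.6112, -0.0386, 0.0996]
tcp_rot: [1.198, 1.216, -1.198]
contact_force: [-0.2, 0.6, -0.0]
opening: 0.0389
```

servo_tool:
  steps:
    - [[0,0,-0.0001,0,0,0,0.03],[0,0,0,0,0,0,0.03],[0,0,0,0,0,0,0.03]]

```text
time: 17.68
position: [0.6112, -0.0386, 0.0996]
tcp_rot: [1.198, 1.216, -1.198]
contact_force: [-0.2, 0.7, 0.2]
opening: 0.039
```

servo_tool:
  steps:
    - [[0,0,0,0,0,0,0.03]]

```text
time: 17.77
position: [0.6112, -0.0386, 0.0996]
tcp_rot: [1.198, 1.216, -1.198]
contact_force: [-0.7, 0.6, 1.9]
opening: 0.0389
```

servo_tool:
  steps:
    - [[0,0,0,0,0,0,0.03]]

```text
time: 17.85
position: [0.6112, -0.0386, 0.0996]
tcp_rot: [1.198, 1.216, -1.198]
contact_force: [-1.5, 0.7, 0.9]
opening: 0.0393
```

About 0.6 N of contact remains and the bushing is resting on the rod. I'll release it now.

servo_tool:
  steps:
    - [[0,0,0,0,0,0,0.041],[0,0,0,0,0,0,0.044],[0,0,0,0,0,0,0.048],[0,0,0,0,0,0,0.055],[0,0,0,0,0,0,0.065],[0,0,0,0,0,0,0.065],[0,0,0,0,0,0,0.065]]

```text
time: 18.43
position: [0.6112, -0.0386, 0.0996]
tcp_rot: [1.198, 1.216, -1.198]
contact_force: [0.3, 0.4, 0.9]
opening: 0.0629
```

Run:
```python
from h import *
wim("w11")
```

```text
t 18.43 pos [611.2 -38.6  99.6] rail [ 60.4 -67.4] F [0.3 0.4 0.9] T [-0.08  0.04 -0.02] op 62.9
x [ 0. -0. -1.] y [9.999e-01 1.480e-02 1.000e-04] yawY 0.85
```

View pics/w11.png

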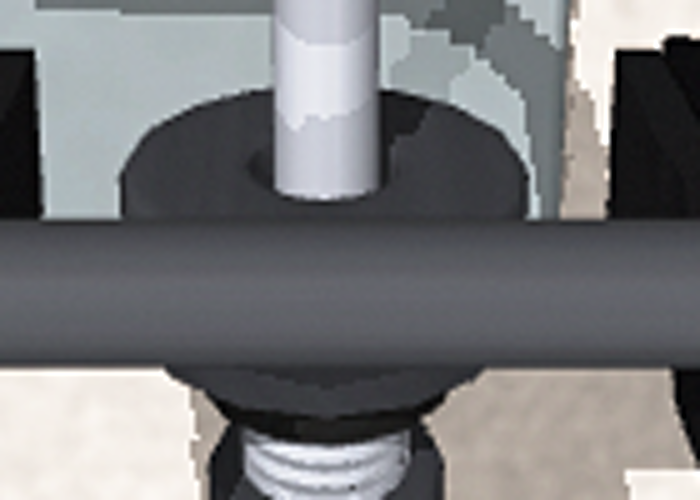

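servo_tool:
  steps:
    - [[-0.005,0,0,0,0,0,0.07],[-0.015,0,0,0,0,0,0.08],[-0.02,0,0,0,0,0,0.08],[-0.025,0,0,0,0,0,0.08],[-0.025,0,0,0,0,0,0.08],[-0.025,0,0,0,0,0,0.08],[-0.015,0,0,0,0,0,0.08],[0,0,0,0,0,0,0.08]]

```text
time: 19.15
position: [0.6128, -0.039, 0.2337]
tcp_rot: [1.202, 1.212, -1.194]
contact_force: [-0.3, 0.3, -0.2]
opening: 0.0798
```

servo_tool:
  steps:
    - [[-0.005,0,-0.015,0,0,0,0.08],[-0.005,0,-0.02,0,0,0,0.08],[0,0,-0.02,0,0,0,0.08],[0,0,-0.02,0,0,0,0.08],[0,0,-0.02,0,0,0,0.08],[0,0,-0.01,0,0,0,0.08],[0,0,0,0,0,0,0.08],[0,0,0,0,0,0,0.08]]

```text
time: 19.82
position: [0.6095, 0.066, 0.2393]
tcp_rot: [1.197, 1.216, -1.199]
contact_force: [0.2, -1.2, -0.1]
opening: 0.0802
```

Run:
```python
from h import *
from rig import imaging
st()
s=imaging.get_image("scene")["img"];t=imaging.get_image("top")["img"]
a=cv2.resize(s[180:340,220:440],None,fx=3.5,fy=3.5,interpolation=cv2.INTER_CUBIC);cv2.imwrite("pics/sE.png",a)
cv2.imwrite("pics/tE.png",t);w=imaging.get_image("wrist")["img"];cv2.imwrite("pics/wE.png",w)
cv2.imwrite("pics/tEc.png",cv2.resize(t[150:210,330:410],None,fx=8,fy=8,interpolation=cv2.INTER_CUBIC))
```

```text
t 19.82 pos [609.5  66.  239.3] rail [60.4 37.2] F [ 0.2 -1.2 -0.1] T [-0.08 -0.04  0.04] op 80.2
x [-0.    -0.001 -1.   ] y [ 9.999e-01  1.530e-02 -5.000e-04] yawY 0.88
```

View pics/sE.png

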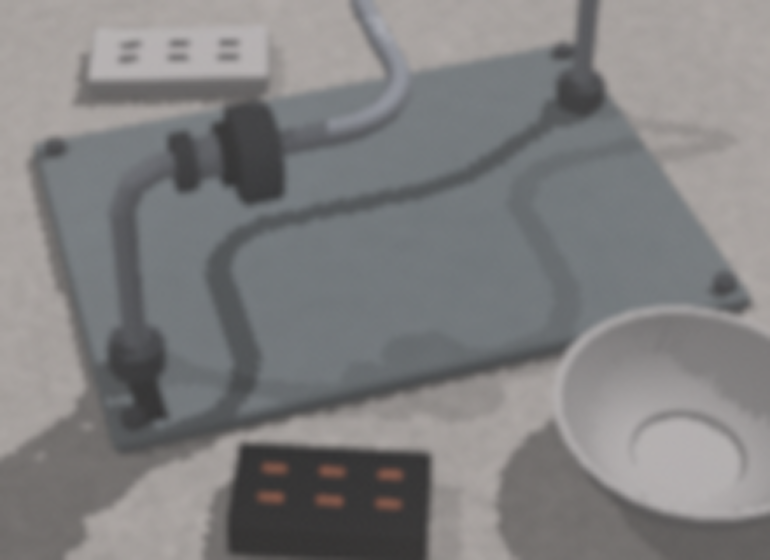

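View pics/tE.png

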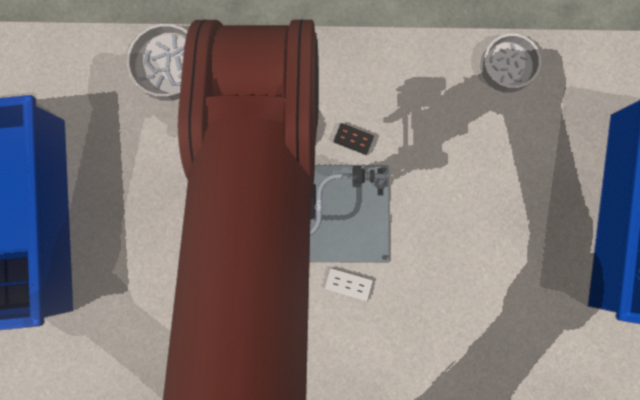

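View pics/wE.png

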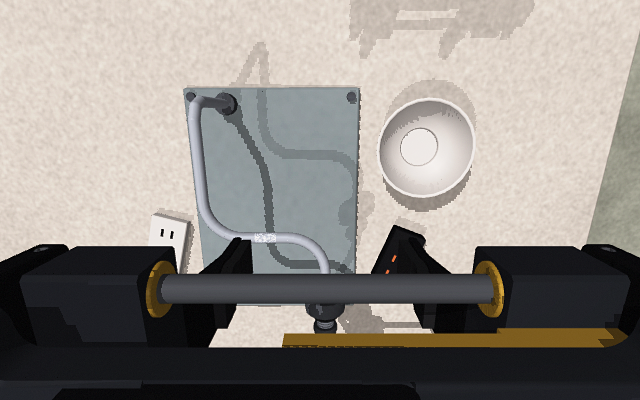

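View pics/tEc.png

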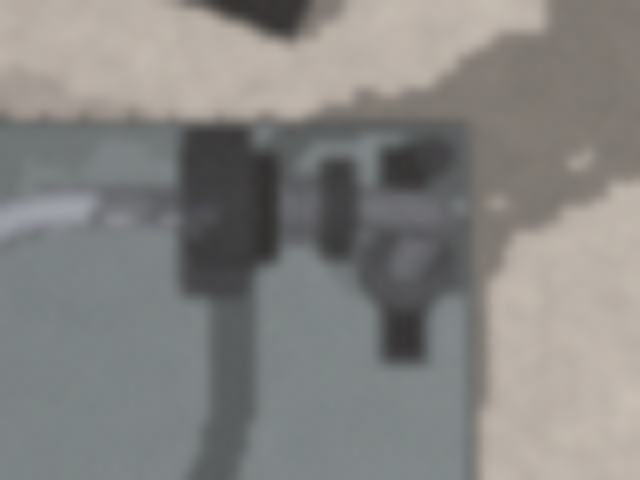

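Run:
```python
from rig import env
print(env.sign_off())
```

```text
the job is handed in; nothing more can be done
None
```

I slid the bushing along the rod, round both bends, pressed it against the sprung stop, eased off and let go. I handed the job in at about 20 s, with the arm clear of everything.

- **Press:** the spring gave about 2.5–2.8 mm. The force reading was 7–8 N and the tool moved 2.8 mm after first contact, so the two agree only roughly. The stop was well short of bottoming.
- **Release:** I eased off to roughly 0.5 N, lowered the bushing onto the rod, and opened the fingers.
- **Last checks:** the wrist picture just after opening shows the bushing hadn't moved. The scene and top pictures show it touching the disc, but a gap under about 1 mm would not show at that resolution.
- **Bystanders:** by eye, the block and the cover are where they were. The arm hid the bowl in the final top view, but the scene view shows it in place.

**What disagreed:** the top camera put the middle leg about 2 mm too far in y. Because of that, the bushing leaned on the rod sideways with about 4–5 N at the start of the second bend. That is below the 12 N marring limit. I re-centred it and carried on without further side contact. The middle leg's length came out at about 40 mm.

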